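# Sort left- and right-hand printed brackets off the build plate

### The job

Clear the three magenta printed brackets off the black build plate: left-hand ones go in the blue tray and right-hand ones in the orange tray, each set down gently (not dropped) so that it lies flat on the floor of a free bay, its fin standing up. A bracket is left-hand if, looking down on it with the fin up and turned so that its foot is at the far end, the foot sticks out to the left; right-hand ones are the mirror image. Leave the bracket that is already in the orange tray in its bay, and do not disturb the scraper, the green test tower, the cutters or the calipers.

Things in the scene. Friction and masses are not known exactly. Their poses are not given: they have to be found in the camera images.
- bracket_L1: magenta left-hand bracket, 60 to 120 g, loose on the plate, any yaw. Origin: centre under its 110 (x) x 65 (y) mm footprint. 8 mm thick L: long arm y -32.5 to 3.5, full length; foot x 23 to 55, out to y = +32.5. Fin to grip from above: 12 mm thick, centred on y = -14.5, 60 mm high, x -38 to 38 (low down -50 to 50). Web x 46 to 54, 24 mm high, joins fin and foot. Mass centre x 5, y -11.
- bracket_L2: magenta left-hand bracket, 60 to 120 g, loose on the plate, any yaw. Origin: centre under its 110 (x) x 65 (y) mm footprint. 8 mm thick L: long arm y -32.5 to 3.5, full length; foot x 23 to 55, out to y = +32.5. Fin to grip from above: 12 mm thick, centred on y = -14.5, 60 mm high, x -38 to 38 (low down -50 to 50). Web x 46 to 54, 24 mm high, joins fin and foot. Mass centre x 5, y -11.
- bracket_R1: magenta right-hand bracket, 60 to 120 g, loose on the plate, any yaw. Origin: centre under its 110 (x) x 65 (y) mm footprint. 8 mm thick L: long arm y -3.5 to 32.5, full length; foot x 23 to 55, out to y = -32.5. Fin to grip from above: 12 mm thick, centred on y = +14.5, 60 mm high, x -38 to 38 (low down -50 to 50). Web x 46 to 54, 24 mm high, joins fin and foot. Mass centre x 5, y +11.
- bracket_R0: a fourth bracket, like bracket_R1 in every way, already sorted: it lies in the x = +44 mm bay of the orange tray (the bay farther from the robot), fin up, its length along the tray's y. It stays there.
- tray_left: blue tray for left-hand brackets, fixed, left or right of the plate (varies). 180 (x) x 138 (y) x 18 mm high, walls and floor 4 mm. Origin: centre of its underside. A divider along y at x = 0, wall-high, makes two bays 84 (x) x 130 (y) mm, centred at x = +44 and -44: a bracket fits flat with its length along the tray's y, either way round. Both bays start empty.
- tray_right: orange tray for right-hand brackets, fixed, left or right of the plate (varies). 180 (x) x 138 (y) x 18 mm high, walls and floor 4 mm. Origin: centre of its underside. A divider along y at x = 0, wall-high, makes two bays 84 (x) x 130 (y) mm, centred at x = +44 and -44: a bracket fits flat with its length along the tray's y, either way round. bracket_R0 lies in the +44 bay; the other is free.
- build_plate: black steel printer build plate, 300 x 300 mm, 4 mm thick, fixed, lying on the bench in front of the robot. Origin: centre of its underside.
- scraper: bystander, leave alone: scraper with blue handle and steel blade, 115 x 40 x 14 mm, on the build plate near its far left corner. Origin: under the handle's middle.
- test_tower: bystander, leave alone: small green printed test tower, 34 x 34 x 48 mm, on the build plate near its far right corner. Origin: centre of its underside.
- flush_cutters: bystander, leave alone: flush cutters with blue handles, 150 x 70 x 16 mm, on the bench right of the build plate, beyond the tray. Origin: between the handles.
- calipers: bystander, leave alone: digital calipers, 200 x 70 x 12 mm, on the bench left of the build plate, beyond the tray. Origin: middle of the beam.

How it is judged:
At the end, for the whole second after the job is handed in: Both left-hand brackets lie in the blue tray and both right-hand ones (with the one that was there) in the orange tray, each flat on the floor of a bay (within 4 mm of the floor in height and 0.08 rad of level), fin up, at rest and let go (x of bracket_L1 in the frame of tray_left between -0.09 and 0.09 m and y of bracket_L1 in the frame of tray_left between -0.069 and 0.069 m and z of each of bracket_L1, bracket_L2 in the frame of tray_left below 0.008 m and angle between each of bracket_L1, bracket_L2, bracket_R1, bracket_R0's own z axis and vertical below 0.08 rad and linear speed of each of bracket_L1, bracket_L2, bracket_R1, bracket_R0 below 0.02 m/s and x of bracket_L2 in the frame of tray_left between -0.09 and 0.09 m and y of bracket_L2 in the frame of tray_left between -0.069 and 0.069 m and x of bracket_R1 in the frame of tray_right between -0.09 and 0.09 m and y of bracket_R1 in the frame of tray_right between -0.069 and 0.069 m and z of each of bracket_R1, bracket_R0 in the frame of tray_right below 0.008 m and x of bracket_R0 in the frame of tray_right between -0.09 and 0.09 m and y of bracket_R0 in the frame of tray_right between -0.069 and 0.069 m); the robot touches nothing.
It fails at once if a bracket is dropped or thrown into a tray (faster than 0.7 m/s within 30 mm of the tray's underside, a fall of some 25 mm) ((x of bracket_L1 in the frame of tray_left between -0.1 and 0.1 m and y of bracket_L1 in the frame of tray_left between -0.08 and 0.08 m and z of bracket_L1 in the frame of tray_left below 0.03 m and linear speed of bracket_L1 above 0.7 m/s) or (x of bracket_L1 in the frame of tray_right between -0.1 and 0.1 m and y of bracket_L1 in the frame of tray_right between -0.08 and 0.08 m and z of bracket_L1 in the frame of tray_right below 0.03 m and linear speed of bracket_L1 above 0.7 m/s) or (x of bracket_L2 in the frame of tray_left between -0.1 and 0.1 m and y of bracket_L2 in the frame of tray_left between -0.08 and 0.08 m and z of bracket_L2 in the frame of tray_left below 0.03 m and linear speed of bracket_L2 above 0.7 m/s) or (x of bracket_L2 in the frame of tray_right between -0.1 and 0.1 m and y of bracket_L2 in the frame of tray_right between -0.08 and 0.08 m and z of bracket_L2 in the frame of tray_right below 0.03 m and linear speed of bracket_L2 above 0.7 m/s) or (x of bracket_R1 in the frame of tray_left between -0.1 and 0.1 m and y of bracket_R1 in the frame of tray_left between -0.08 and 0.08 m and z of bracket_R1 in the frame of tray_left below 0.03 m and linear speed of bracket_R1 above 0.7 m/s) or (x of bracket_R1 in the frame of tray_right between -0.1 and 0.1 m and y of bracket_R1 in the frame of tray_right between -0.08 and 0.08 m and z of bracket_R1 in the frame of tray_right below 0.03 m and linear speed of bracket_R1 above 0.7 m/s)).
It fails at once if the bracket already in the orange tray is taken out of its bay or moved more than 30 mm (distance of bracket_R0 from where it was at the start of the episode above 0.03 m).
It fails at once if the scraper, the test tower, the cutters or the calipers are moved more than 30 mm (distance of any of scraper, test_tower, flush_cutters, calipers from where it was at the start of the episode above 0.03 m).
It also fails if it takes over 67 s, if anything falls off the work surface, if the arm or the gripper's body presses on something with over 40 N, if the wrist force passes 120 N, or if a joint passes its speed limit or range.

### The arm

A 7-joint arm with a two-finger parallel gripper is mounted at the origin on the work surface. World frame = base frame: x ahead of the robot, y to its left, z up, the work surface at z = 0. Lengths are in m, angles in rad, forces in N, time in s.
With the tool pointing down it reaches from about 0.425 to 0.8 m from the base axis. Payload 8.3 kg.
Tool frame: the origin (TCP) lies between the finger pads; the fingertips stand 8 mm ahead of it and the grasp point (between the pads) lies 11 mm behind it; z points along the fingers, y is the line along which they close (so a half turn about z gives the same grasp; the last joint's range is limited). The gripper opens to 85 mm and grips with 20 to 120 N. Pads are 22 mm wide; open, the fingers measure 114 mm over their backs; the gripper's body (76 mm by 85 mm) begins 54 mm behind the grasp point. The pads swing forward as they close: fully open they stand 13 mm farther back than shut.
Start: joints at [-1.345, 0.383, 0.016, 1.37, -0.006, 1.388, -0.046], TCP at [0.178, 0.599, 0.239] pointing down, gripper open.
Joint ranges: [-2.95, 2.95], [-0.25, 2.06], [-1.52, 1.56], [0.18, 2.33], [-1.44, 4.58], [0.02, 2.06], [-3.01, 3.01]. Speed limits (rad/s): [2.39, 2.39, 3.01, 3.01, 3.14, 3.14, 3.14].

### API

Orientations are given as a unit quaternion [w, x, y, z].
In Python, from workcell import arm, snapshot, get_calibration, sign_off gives the robot as it stands.
- The arm moves only by the tool move_arm, never from a script. Its argument "steps" is a list of rows, each an object with "translation": the shift along the tool's x, y, z normalised to -1 to 1, where 1 is 0.2 m, a list of three; "turn": the turn, a rotation vector about the tool's x, y, z normalised to -1 to 1, where 1 is 90 degrees, a list of three. A call has 1 to 20 rows; each row is the pose to reach, as a shift and turn from the pose commanded when the call began, along the tool's axes at that moment; what a row does not reach only later rows make up. A row lasts 1/10 s, in which the tool goes at most 50 mm and 8.59 degrees, less where a joint would pass 70% of its speed; a pose out of reach is approached as far as the arm can. A call with a number of a shift or a turn outside -1 to 1 is refused whole. A call with a gripper value outside its range is refused whole. "gripper" is the opening, from -1 (shut) to 1 (fully open), set as the call begins (left out, the last holds). The fingers move at their own pace and stop on an object; the grip force is fixed at half the most. Time passes only in rows, so rows that repeat a pose let the fingers close. It gives the time, the measured TCP pose, the force, the opening and the grip force at its end, in the units of the state.
- arm.get_obs(): the state, without advancing time (a new reading comes with each control period).
- snapshot(name): name is "scene" or "top" or "wrist"; returns the picture (420x560x3 uint8, red, green, blue); there is no depth.
- get_calibration(name): a dict with "mtx" (3x3 intrinsics, pixels), "cam_to_world" (4x4, takes a point from camera to world coordinates). Camera axes: x right, y up, looking along -z (the intrinsics and any distortion apply to the point x, -y, -z); pixel columns grow to the right and rows downward; lengths in m; the calibration is good to about 2 mm. The wrist camera is an equidistant fisheye: a pixel r from the principal point sees the ray r / f radians off the axis. A picture is of the moment at which its call begins: read the wrist's pose just before it. get_calibration takes no time and is no camera call; for the wrist camera it gives the pose at the moment of the call.
- sign_off(): hands the job in; it is judged then, once.
The state is a dict: "clock": time; "joint_pos": joint angles; "qvel": joint speeds; "effort": joint torques, N m; "tool_pos": TCP position; "eef_rot": TCP orientation; "force": force on the tool from outside, world axes, zero at the start; "wrist_torque": the same for the moment, N m; "finger_gap": finger opening in m; "gripper_force": force on a finger pad.
Only numpy, scipy, OpenCV 4.12 (cv2) and the standard library are available. Lean on these libraries where they do the work, as an engineer would, in place of code of your own. Each camera call takes 0.05 s, during which the arm holds its last target. There are 200 camera calls.

## Working session

There is one attempt and no reset: what is moved stays moved. The work goes in short steps, Python scripts to look and compute and a tool call to move; the robot and the scene stay as the last step left them, time stands still between calls to the robot, and variables do not carry over. Pictures are saved under pics/ and viewed, at most 10 in all, crops included, and the job is handed in when it is done.

Besides the shell and the picture viewer there is one more tool, called after "Call:" as name([rows], argument=value, ...), one row to a line, values as JSON. move_arm: Moves the arm, as the interface text tells. Its arguments: {"type":"object","properties":{"steps":{"type":"array"},"gripper":{"type":"number"}},"required":["steps"]}

```bash
mkdir -p pics; ls
python3 - <<'E'
from workcell import arm, snapshot, get_calibration
import cv2,numpy as np
np.set_printoptions(precision=4,suppress=True)
o=arm.get_obs();print({k:np.round(o[k],4).tolist() for k in o})
for n in("top","scene"):
    im=snapshot(n);cv2.imwrite(f"pics/{n}0.png",im[:,:,::-1]);c=get_calibration(n);print(n,c)
E
```

```text
pics
{'clock': 0.0, 'joint_pos': [-1.3449, 0.3843, 0.0164, 1.3711, -0.0063, 1.3882, -0.0465], 'qvel': [0.0005, 0.0007, -0.0012, -0.0009, -0.0011, -0.0004, -0.0003], 'effort': [-0.0007, -62.7619, 0.8435, -37.1812, 0.0164, 0.0142, 0.0001], 'tool_pos': [0.1778, 0.5987, 0.2382], 'eef_rot': [-0.0001, 0.1439, 0.9896, -0.001], 'force': [0.5297, 0.06, -0.9308], 'wrist_torque': [0.0729, -0.016, -0.0278], 'gripper_force': 0.0, 'finger_gap': 0.0856}
top {'mtx': array([[413.8495,   0.    , 278.6277],
       [  0.    , 413.8495, 215.9781],
       [  0.    ,   0.    ,   1.    ]]), 'cam_to_world': array([[ 0.0017,  0.9992, -0.0395,  0.5399],
       [-0.9999,  0.0012, -0.0132, -0.018 ],
       [-0.0132,  0.0395,  0.9991,  1.1332],
       [ 0.    ,  0.    ,  0.    ,  1.    ]])}
scene {'mtx': array([[475.8403,   0.    , 278.685 ],
       [  0.    , 475.8403, 210.4173],
       [  0.    ,   0.    ,   1.    ]]), 'cam_to_world': array([[ 0.3532, -0.6511,  0.6718,  1.2726],
       [ 0.9354,  0.2305, -0.2683, -0.2824],
       [ 0.0198,  0.7231,  0.6904,  0.7792],
       [ 0.    ,  0.    ,  0.    ,  1.    ]])}
```

View pics/top0.png

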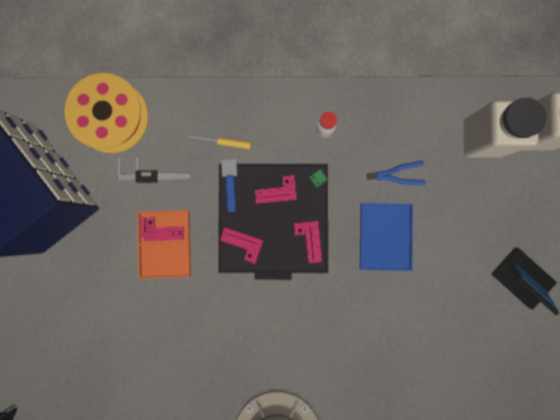

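View pics/scene0.png

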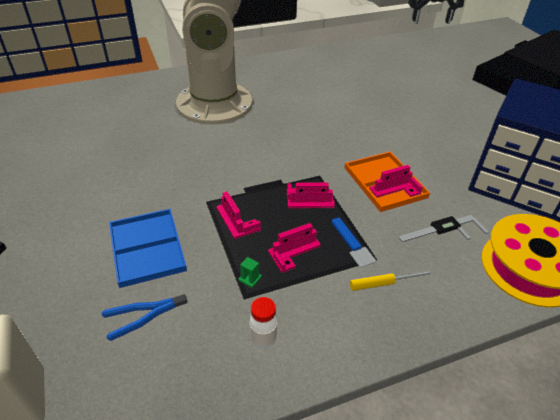

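The top view shows:
- **Tray positions:** orange tray on the left (about 164,243), blue tray on the right (about 386,237).
- **Left-hand brackets:** (275,190) and (309,242).
- **Right-hand bracket:** (242,244).

R0 is in the far orange bay, with its foot at the +y end.

```bash
cat > h.py <<'E'
import cv2,numpy as np
from workcell import arm,snapshot,get_calibration
np.set_printoptions(precision=4,suppress=True)
def cast(px,c,z,fish=False):
    px=np.asarray(px,float).reshape(-1,2);K=c["mtx"];T=c["cam_to_world"]
    d=(px-K[:2,2])/[K[0,0],K[1,1]]
    if fish:
        r=np.linalg.norm(d,axis=1,keepdims=True)+1e-12
        d3=np.c_[d/r*np.sin(r),np.cos(r)]
    else: d3=np.c_[d,np.ones(len(d))]
    w=(d3*[1,-1,-1])@T[:3,:3].T
    return T[:3,3]+w*((z-T[2,3])/w[:,2])[:,None]
def mask(im,lo,hi,s=110):
    h=cv2.cvtColor(im,cv2.COLOR_RGB2HSV);return cv2.inRange(h,(lo,s,60),(hi,255,255))
def rect(m,c,z,S,fish=False):
    """world min-area rect of a mask (from an S-times enlarged image)"""
    cs,_=cv2.findContours(m,cv2.RETR_EXTERNAL,cv2.CHAIN_APPROX_NONE)
    p=np.vstack([k for k in cs])[:,0];w=cast((p+.5)/S-.5,c,z,fish)[:,:2]
    (cx,cy),(a,b),an=cv2.minAreaRect((w*1000).astype(np.float32))
    an=np.radians(an)
    if a<b: a,b,an=b,a,an+np.pi/2
    ys,xs=np.nonzero(m);q=cast((np.c_[xs,ys]+.5)/S-.5,c,z,fish)[:,:2].mean(0)*1000-[cx,cy]
    u=np.array([np.cos(an),np.sin(an)])
    if q@u<0:u=-u
    v=np.array([-u[1],u[0]])
    return np.array([cx,cy]),a,b,np.arctan2(u[1],u[0]),q@u,q@v
def blobs(m,amin):
    n,l,s,_=cv2.connectedComponentsWithStats(m)
    return [((l==i)*255).astype(np.uint8) for i in range(1,n) if s[i,4]>amin]
E
python3 - <<'E'
from h import *
im=cv2.imread("pics/top0.png")[:,:,::-1];c=get_calibration("top");S=4
im=cv2.resize(im,None,fx=S,fy=S,interpolation=cv2.INTER_CUBIC)
im[:,:440]=0; im[:600]=0
for nm,lo,hi,z,a in(("mag",150,178,.012,300),("orange",4,20,.018,1500),("blue",100,120,.018,1500)):
    for b in blobs(mask(im,lo,hi),a*S*S*.7):
        C,l,w,y,qx,qy=rect(b,c,z,S);x,yy,ww,hh=cv2.boundingRect(b)
        print(nm,np.array([x,yy,ww,hh])//S,C,"size",round(l,1),round(w,1),"yaw %.3f q %.1f %.1f"%(y,qx,qy))
E
```

```text
mag [254 174  43  30] [657.8096   7.4889] size 114.7 72.0 yaw -1.466 q 7.1 -8.7
mag [140 217  43  24] [549.0399 314.6255] size 116.6 64.7 yaw 1.586 q 7.4 6.4
mag [293 220  29  43] [513.5419 -81.5979] size 115.4 69.4 yaw 0.103 q 7.2 -7.9
mag [220 227  43  37] [505.313  102.9927] size 114.7 71.2 yaw -1.899 q 7.3 8.4
orange [137 210  53  68] [508.3647 307.7337] size 180.9 141.8 yaw -3.108 q 9.7 2.9
blue [360 203  52  67] [ 529.5635 -291.8169] size 177.3 137.9 yaw 3.125 q 0.2 -0.1
```

Call:
move_arm([
  {"translation": [-0.24,-0.2,0.02],"turn": [0,0,0.1]},
  {"translation": [-0.48,-0.4,0.04],"turn": [0,0,0.2]},
  {"translation": [-0.72,-0.6,0.06],"turn": [0,0,0.3]},
  {"translation": [-0.96,-0.8,0.08],"turn": [0,0,0.4]},
  {"translation": [-0.96,-0.8,0.08],"turn": [0,0,0.5]},
  {"translation": [-0.96,-0.8,0.08],"turn": [0,0,0.5]},
], gripper=0.1)

```text
clock: 0.7
tool_pos: [0.3215, 0.3842, 0.223]
eef_rot: [0.001, 0.519, 0.855, -0.001]
force: [0.8, -0.2, -1.2]
finger_gap: 0.0472
gripper_force: 0.0
```

```bash
cat >> h.py <<'E'
def pose():
    from scipy.spatial.transform import Rotation as R
    o=arm.get_obs();q=np.array(o["eef_rot"]);return np.array(o["tool_pos"]),R.from_quat(np.r_[q[1:],q[0]]),o
def plan(xyz,psi):
    """normalised shift/turn to TCP xyz (m), tool down, tool y at world yaw psi"""
    from scipy.spatial.transform import Rotation as R
    p,r,o=pose();y=np.array([np.cos(psi),np.sin(psi),0]);z=np.array([0,0,-1.]);x=np.cross(y,z)
    t=r.inv().apply(np.asarray(xyz)-p)/.2;w=(r.inv()*R.from_matrix(np.c_[x,y,z])).as_rotvec()/(np.pi/2)
    print("t %.2f at"%o["clock"],p,"j7 %.2f"%o["joint_pos"][6],"gap %.4f"%o["finger_gap"],"F",np.array(o["force"]),"\n move",t,w)
E
python3 -c "
from h import *
plan([.517,.094,.2],-.328)"
```

```text
t 0.70 at [0.3215 0.3842 0.223 ] j7 -0.43 gap 0.0472 F [ 0.7571 -0.1745 -1.2168] 
 move [-1.7383  0.1969  0.1197] [0.0006 0.0016 0.5144]
```

Call:
move_arm([
  {"translation": [-0.24,0.02,0.02],"turn": [0,0,0.09]},
  {"translation": [-0.48,0.05,0.04],"turn": [0,0,0.18]},
  {"translation": [-0.72,0.08,0.06],"turn": [0,0,0.27]},
  {"translation": [-1.0,0.1,0.1],"turn": [0,0,0.36]},
  {"translation": [-1.0,0.1,0.12],"turn": [0,0,0.45]},
  {"translation": [-1.0,0.1,0.12],"turn": [0,0,0.51]},
])

```text
clock: 1.3
tool_pos: [0.4301, 0.2218, 0.1984]
eef_rot: [0.0, 0.809, 0.587, -0.001]
force: [-0.8, 0.6, 0.2]
finger_gap: 0.0467
gripper_force: 0.0
```

```bash
python3 -c "
from h import *
plan([.517,.094,.2],-.328)"
```

```text
t 1.30 at [0.4301 0.2218 0.1984] j7 -0.81 gap 0.0467 F [-0.8106  0.5755  0.189 ] 
 move [-0.4728  0.6113 -0.0076] [-0.0005  0.001   0.0081]
```

Call:
move_arm([
  {"translation": [-0.15,0.2,0],"turn": [0,0,0.01]},
  {"translation": [-0.3,0.4,0],"turn": [0,0,0.01]},
  {"translation": [-0.42,0.55,0],"turn": [0,0,0.01]},
  {"translation": [-0.47,0.61,0],"turn": [0,0,0.01]},
  {"translation": [-0.47,0.61,0],"turn": [0,0,0.01]},
  {"translation": [-0.47,0.61,0],"turn": [0,0,0.01]},
])

```text
clock: 1.9
tool_pos: [0.5171, 0.0989, 0.1989]
eef_rot: [-0.0, 0.811, 0.585, -0.0]
force: [-0.4, 0.4, -1.1]
finger_gap: 0.0468
gripper_force: 0.0
```

```bash
python3 -c "
from h import *
plan([.517,.094,.2],-.328)
c=get_calibration('wrist');print(c)
im=snapshot('wrist');cv2.imwrite('pics/w1.png',im[:,:,::-1])
"
```

```text
t 1.90 at [0.5171 0.0989 0.1989] j7 -0.46 gap 0.0468 F [-0.3719  0.3595 -1.0877] 
 move [-0.0234  0.0072 -0.0057] [-0.0006  0.0003  0.0048]
{'mtx': array([[325.1923,   0.    , 278.2667],
       [  0.    , 325.1923, 208.263 ],
       [  0.    ,   0.    ,   1.    ]]), 'cam_to_world': array([[ 0.9491,  0.3042,  0.0823,  0.5378],
       [-0.3151,  0.9163,  0.247 ,  0.1623],
       [-0.0003, -0.2604,  0.9655,  0.333 ],
       [ 0.    ,  0.    ,  0.    ,  1.    ]])}
```

View pics/w1.png

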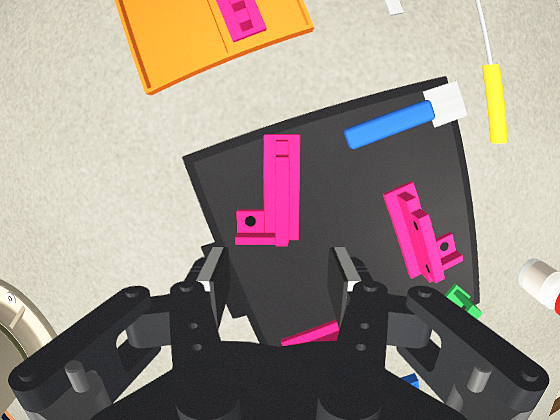

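The wrist view shows R1 at (270,190), its fin along column 284 or so and its foot at the lower left, between the fingers' columns. The other left-hand bracket is at (422,232).

```bash
cat >> h.py <<'E'
def wrist(save=None,amin=800,S=3):
    c=get_calibration("wrist");im=snapshot("wrist")
    if save: cv2.imwrite(save,im[:,:,::-1])
    big=cv2.resize(im,None,fx=S,fy=S,interpolation=cv2.INTER_CUBIC)
    for b in blobs(mask(big,150,178,150),amin*S*S):
        C,l,w,y,qx,qy=rect(b,c,.012,S,True)
        u=np.array([np.cos(y),np.sin(y)]);v=np.array([-u[1],u[0]]);x0,y0,ww,hh=cv2.boundingRect(b)
        print(np.array([x0,y0,ww,hh])//S,C,"size %.1f %.1f yaw %.3f q %.1f %.1f"%(l,w,y,qx,qy),"grasp",C+5*u+np.sign(qy)*14.5*v)
E
python3 -c "
from h import *
wrist()"
```

```text
[217   0  50  43] [537.9729 280.876 ] size 52.2 35.7 yaw -1.527 q 3.9 -1.0 grasp [523.7069 275.243 ]
[235 134  66 112] [504.2594 100.4758] size 117.4 67.7 yaw -1.900 q 4.6 9.0 grasp [516.3616  91.0532]
[383 182  80 101] [652.1249  -1.5581] size 140.4 69.9 yaw 1.881 q 0.7 0.8 grasp [636.7906  -1.2297]
```

```bash
python3 -c "
from h import *
plan([.517,.094,.038],-.329)"
```

```text
t 2.00 at [0.5168 0.1001 0.199 ] j7 -0.46 gap 0.0469 F [-1.0021  0.6426 -0.2229] 
 move [-0.0286  0.0112  0.8049] [-0.0006 -0.0001  0.007 ]
```

Call:
move_arm([
  {"translation": [-0.03,0.01,0.2],"turn": [0,0,0.007]},
  {"translation": [-0.03,0.01,0.4],"turn": [0,0,0.007]},
  {"translation": [-0.03,0.01,0.55],"turn": [0,0,0.007]},
  {"translation": [-0.03,0.01,0.67],"turn": [0,0,0.007]},
  {"translation": [-0.03,0.01,0.76],"turn": [0,0,0.007]},
  {"translation": [-0.03,0.01,0.805],"turn": [0,0,0.007]},
  {"translation": [-0.03,0.01,0.805],"turn": [0,0,0.007]},
  {"translation": [-0.03,0.01,0.805],"turn": [0,0,0.007]},
])

```text
clock: 2.8
tool_pos: [0.5179, 0.0928, 0.039]
eef_rot: [0.0, 0.814, 0.581, 0.0]
force: [-0.3, -0.4, 0.3]
finger_gap: 0.047
gripper_force: 0.0
```

Call:
move_arm([
  {"translation": [0,0,0],"turn": [0,0,0]},
  {"translation": [0,0,0],"turn": [0,0,0]},
  {"translation": [0,0,0],"turn": [0,0,0]},
  {"translation": [0,0,0],"turn": [0,0,0]},
  {"translation": [0,0,0],"turn": [0,0,0]},
  {"translation": [0,0,0],"turn": [0,0,0]},
], gripper=-1)

```text
clock: 3.4
tool_pos: [0.5183, 0.0924, 0.0392]
eef_rot: [0.0, 0.814, 0.581, 0.001]
force: [-0.8, -0.1, 7.0]
finger_gap: 0.0112
gripper_force: 59.8
```

```bash
python3 -c "
from h import *
plan([.517,.094,.038],-.329);print(arm.get_obs()['gripper_force'])"
```

```text
t 3.40 at [0.5183 0.0924 0.0392] j7 -0.35 gap 0.0112 F [-0.8426 -0.1393  7.0209] 
 move [ 0.0054 -0.0089  0.0062] [ 0.0008 -0.0008 -0.0014]
59.76124053820968
```

Call:
move_arm([
  {"translation": [0,0,-0.08],"turn": [0,0,0]},
  {"translation": [0,0,-0.2],"turn": [0,0,0]},
  {"translation": [0,0,-0.35],"turn": [0,0,0]},
  {"translation": [0,0,-0.5],"turn": [0,0,0]},
  {"translation": [0,0,-0.55],"turn": [0,0,0]},
  {"translation": [0,0,-0.55],"turn": [0,0,0]},
  {"translation": [0,0,-0.55],"turn": [0,0,0]},
])

```text
clock: 4.1
tool_pos: [0.5168, 0.0922, 0.1471]
eef_rot: [-0.0, 0.814, 0.581, -0.001]
force: [0.3, -0.0, -2.2]
finger_gap: 0.0113
gripper_force: 58.7
```

```bash
python3 -c "
from h import *
plan([.479,.3034,.15],.02)"
```

```text
t 4.10 at [0.5168 0.0922 0.1471] j7 -0.43 gap 0.0113 F [ 0.2625 -0.005  -2.1693] 
 move [ 0.9373 -0.5221 -0.0146] [-0.0009  0.0003 -0.2234]
```

Call:
move_arm([
  {"translation": [0.15,-0.08,-0.01],"turn": [0,0,-0.05]},
  {"translation": [0.35,-0.2,-0.01],"turn": [0,0,-0.1]},
  {"translation": [0.55,-0.31,-0.01],"turn": [0,0,-0.15]},
  {"translation": [0.75,-0.42,-0.01],"turn": [0,0,-0.2]},
  {"translation": [0.88,-0.49,-0.01],"turn": [0,0,-0.223]},
  {"translation": [0.937,-0.522,-0.01],"turn": [0,0,-0.223]},
  {"translation": [0.937,-0.522,-0.01],"turn": [0,0,-0.223]},
  {"translation": [0.937,-0.522,-0.01],"turn": [0,0,-0.223]},
  {"translation": [0.937,-0.522,-0.01],"turn": [0,0,-0.223]},
])

```text
clock: 5.0
tool_pos: [0.4807, 0.3007, 0.1501]
eef_rot: [0.0, 0.702, 0.712, -0.0]
force: [0.6, -0.1, -0.4]
finger_gap: 0.0116
gripper_force: 58.7
```

```bash
python3 -c "
from h import *
plan([.479,.3034,.039],.02)
c=get_calibration('wrist');im=snapshot('wrist');cv2.imwrite('pics/w2.png',im[:,:,::-1]);np.savez('w2.npz',**c)"
```

```text
t 5.00 at [0.4807 0.3007 0.1501] j7 -0.48 gap 0.0116 F [ 0.5759 -0.1496 -0.3719] 
 move [ 0.0143 -0.0085  0.5557] [ 0.      0.0007 -0.0032]
```

View pics/w2.png

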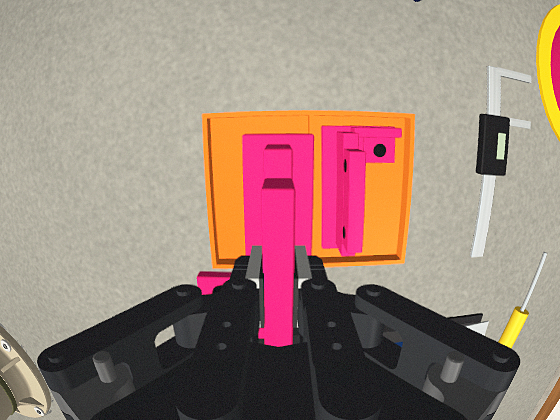

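The wrist view shows R1 held over the near bay, its base at (245-313,135-255). The orange rim corners are at about (204,115), (413,115), (408,263) and (216,268). I'll cast the rim to refine the tray pose.

```bash
python3 -c "
from h import *
c=dict(np.load('w2.npz'))
q=cast([(204,114.5),(414.5,114.5),(408,264),(216,268),(308.5,116)],c,.018,True)[:,:2]*1000;print(q, q[:4].mean(0))
im=cv2.imread('pics/w2.png')[:,:,::-1];b=max(blobs(mask(im,4,20,150),500),key=lambda x:x.sum())
ys,xs=np.nonzero(b);p=np.c_[xs,ys];p=p[ys<190]
for s in(-1,1):
    e=[(xs[ys==r].min() if s<0 else xs[ys==r].max(),r) for r in range(125,240,5)]
    w=cast(e,c,.018,True);print(s,np.polyfit(w[:,1],w[:,0]*1000,1),np.polyval(np.polyfit(w[:,1],w[:,0]*1000,1),.309))
t=[(k,ys[xs==k].min()) for k in range(215,405,8)];w=cast(t,c,.018,True);f=np.polyfit(w[:,0],w[:,1]*1000,1);print(f,np.polyval(f,.508))
"
```

```text
[[418.7935 374.2827]
 [596.4263 380.3061]
 [605.4367 242.1431]
 [424.8103 237.9528]
 [504.2996 373.1893]] [511.3667 308.6712]
-1 [-31.2236 429.0365] 419.3884103410622
1 [-32.8163 608.1447] 598.0044408025568
[ 32.4759 361.2418] 377.73960256525606
```

```bash
python3 -c "
from h import *
plan([.4794,.302,.0395],.032)"
```

```text
t 5.05 at [0.4807 0.301  0.1503] j7 -0.48 gap 0.0111 F [ 0.2197 -0.2482 -0.2936] 
 move [ 0.0057 -0.0066  0.554 ] [ 0.0001  0.0005 -0.0107]
```

Call:
move_arm([
  {"translation": [0.006,-0.007,0.1],"turn": [0,0,-0.011]},
  {"translation": [0.006,-0.007,0.22],"turn": [0,0,-0.011]},
  {"translation": [0.006,-0.007,0.33],"turn": [0,0,-0.011]},
  {"translation": [0.006,-0.007,0.42],"turn": [0,0,-0.011]},
  {"translation": [0.006,-0.007,0.48],"turn": [0,0,-0.011]},
  {"translation": [0.006,-0.007,0.52],"turn": [0,0,-0.011]},
  {"translation": [0.006,-0.007,0.54],"turn": [0,0,-0.011]},
  {"translation": [0.006,-0.007,0.554],"turn": [0,0,-0.011]},
  {"translation": [0.006,-0.007,0.554],"turn": [0,0,-0.011]},
  {"translation": [0.006,-0.007,0.554],"turn": [0,0,-0.011]},
])

```text
clock: 6.05
tool_pos: [0.4787, 0.3048, 0.0401]
eef_rot: [0.0, 0.694, 0.72, 0.0]
force: [-0.1, -0.1, -1.1]
finger_gap: 0.0116
gripper_force: 58.7
```

```bash
python3 -c "
from h import *
plan([.4794,.302,.0395],.032)"
```

```text
t 6.05 at [0.4787 0.3048 0.0401] j7 -0.43 gap 0.0116 F [-0.0758 -0.1336 -1.0715] 
 move [-0.0139  0.0031  0.0028] [ 0.0005 -0.0004  0.0028]
```

Call:
move_arm([
  {"translation": [-0.01,0.003,0.003],"turn": [0,0,0]},
  {"translation": [-0.01,0.003,0.005],"turn": [0,0,0]},
  {"translation": [-0.01,0.003,0.005],"turn": [0,0,0]},
])

```text
clock: 6.35
tool_pos: [0.4794, 0.3026, 0.0393]
eef_rot: [0.0, 0.694, 0.72, 0.0]
force: [-1.2, -1.2, 5.9]
finger_gap: 0.0114
gripper_force: 59.6
```

Call:
move_arm([
  {"translation": [0,0,0],"turn": [0,0,0]},
  {"translation": [0,0,0],"turn": [0,0,0]},
  {"translation": [0,0,0],"turn": [0,0,0]},
  {"translation": [0,0,0],"turn": [0,0,0]},
  {"translation": [0,0,-0.2],"turn": [0,0,0]},
  {"translation": [0,0,-0.4],"turn": [0,0,0]},
  {"translation": [0,0,-0.6],"turn": [0,0,0]},
  {"translation": [0,0,-0.75],"turn": [0,0,0]},
  {"translation": [0,0,-0.75],"turn": [0,0,0]},
], gripper=0)

```text
clock: 7.25
tool_pos: [0.4813, 0.3037, 0.1935]
eef_rot: [0.0, 0.694, 0.72, 0.004]
force: [0.6, -0.1, -1.1]
finger_gap: 0.0426
gripper_force: 0.0
```

Run:
```python
from h import *
im=snapshot('top');cv2.imwrite('pics/top1.png',im[:,:,::-1])
c=get_calibration("top");S=4
im=cv2.resize(im,None,fx=S,fy=S,interpolation=cv2.INTER_CUBIC)
im[:,:440]=0; im[:600]=0
for b in blobs(mask(im,150,178),300*S*S*.7):
        C,l,w,y,qx,qy=rect(b,c,.012,S);print(C,"size",round(l,1),round(w,1),"yaw %.3f q %.1f %.1f"%(y,qx,qy))
# L_b grasp, psi=yaw+pi/2
u=np.array([np.cos(.103),np.sin(.103)]);v=np.array([-u[1],u[0]]);g=np.array([513.5,-81.6])+5*u-14.5*v;print(g)
plan([g[0]/1e3,g[1]/1e3,.2],.103+np.pi/2)
# L_a
u=np.array([np.cos(-1.466),np.sin(-1.466)]);v=np.array([-u[1],u[0]]);g=np.array([657.8,7.5])+5*u-14.5*v;print(g)
plan([g[0]/1e3,g[1]/1e3,.2],-1.466+np.pi/2)
```

```text
[657.603    7.5074] size 114.7 72.0 yaw -1.462 q 7.1 -8.5
[547.5228 314.5918] size 118.1 65.1 yaw 1.549 q 7.5 5.1
[513.7843 -81.4138] size 115.1 69.5 yaw 0.096 q 7.1 -8.0
[464.377  310.5476] size 115.2 64.8 yaw -1.548 q 9.2 8.5
[519.9644 -95.5091]
t 7.30 at [0.4802 0.3032 0.1908] j7 -0.48 gap 0.0427 F [-0.232   0.9822  0.9944] 
 move [-1.9994  0.1266 -0.0513] [ 0.0033  0.0005 -1.0424]
[643.9026   1.0107]
t 7.30 at [0.4802 0.3032 0.1908] j7 -0.48 gap 0.0427 F [-0.232   0.9822  0.9944] 
 move [-1.5397  0.7634 -0.0476] [ 0.0024 -0.0018 -0.0436]
```

View pics/top1.png

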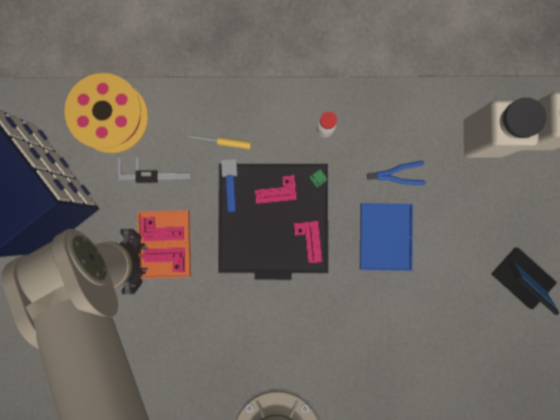

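R1 now lies in the near orange bay at (165,258) in the picture, and R0 is undisturbed at (163,232). Next is the far left-hand bracket.

Call:
move_arm([
  {"translation": [-0.15,0.08,0],"turn": [0,0,-0.02]},
  {"translation": [-0.35,0.18,0],"turn": [0,0,-0.04]},
  {"translation": [-0.55,0.28,0],"turn": [0,0,-0.04]},
  {"translation": [-0.75,0.38,0],"turn": [0,0,-0.04]},
  {"translation": [-0.9,0.46,0],"turn": [0,0,-0.04]},
  {"translation": [-1.0,0.5,0],"turn": [0,0,-0.04]},
  {"translation": [-1.0,0.5,0],"turn": [0,0,-0.04]},
])

```text
clock: 8.0
tool_pos: [0.5867, 0.1013, 0.1869]
eef_rot: [0.0, 0.674, 0.739, -0.002]
force: [0.6, -0.6, 0.9]
finger_gap: 0.0427
gripper_force: 0.0
```

```bash
python3 -c "
from h import *
plan([.6439,.001,.18],.105)"
```

```text
t 8.00 at [0.5867 0.1013 0.1869] j7 0.01 gap 0.0427 F [ 0.6218 -0.5917  0.8543] 
 move [-0.5255  0.2387  0.0357] [-0.0013  0.0018 -0.0079]
```

Call:
move_arm([
  {"translation": [-0.2,0.09,0.01],"turn": [0,0,-0.008]},
  {"translation": [-0.4,0.18,0.02],"turn": [0,0,-0.008]},
  {"translation": [-0.526,0.239,0.03],"turn": [0,0,-0.008]},
  {"translation": [-0.526,0.239,0.03],"turn": [0,0,-0.008]},
  {"translation": [-0.526,0.239,0.03],"turn": [0,0,-0.008]},
  {"translation": [-0.526,0.239,0.03],"turn": [0,0,-0.008]},
])

```text
clock: 8.6
tool_pos: [0.6436, 0.0086, 0.1815]
eef_rot: [-0.001, 0.666, 0.746, -0.0]
force: [0.1, 0.1, -0.1]
finger_gap: 0.0424
gripper_force: 0.0
```

```bash
python3 -c "
from h import *
wrist()
plan([.6439,.001,.039],.105)"
```

```text
[259 138  67 118] [658.6248   4.1054] size 118.0 66.3 yaw -1.457 q 3.9 -8.3 grasp [644.7849  -2.5059]
[100 232 100  67] [509.361  -94.7149] size 151.2 67.3 yaw 0.452 q 8.2 1.9 grasp [507.5257 -79.4872]
t 8.65 at [0.6437 0.0087 0.1819] j7 0.23 gap 0.0428 F [-0.0237 -0.534  -0.1827] 
 move [-0.0391 -0.0026  0.7143] [-0.0007 -0.0007  0.0061]
```

Call:
move_arm([
  {"translation": [-0.035,0,0.18],"turn": [0,0,0.004]},
  {"translation": [-0.035,0,0.36],"turn": [0,0,0.004]},
  {"translation": [-0.035,0,0.5],"turn": [0,0,0.004]},
  {"translation": [-0.035,0,0.6],"turn": [0,0,0.004]},
  {"translation": [-0.035,0,0.68],"turn": [0,0,0.004]},
  {"translation": [-0.035,0,0.714],"turn": [0,0,0.004]},
  {"translation": [-0.035,0,0.714],"turn": [0,0,0.004]},
  {"translation": [-0.035,0,0.714],"turn": [0,0,0.004]},
])

```text
clock: 9.45
tool_pos: [0.6457, -0.0004, 0.0408]
eef_rot: [0.001, 0.669, 0.744, 0.001]
force: [0.8, -0.7, 1.4]
finger_gap: 0.0427
gripper_force: 0.0
```

Call:
move_arm([
  {"translation": [0,0,0],"turn": [0,0,0]},
  {"translation": [0,0,0],"turn": [0,0,0]},
  {"translation": [0,0,0],"turn": [0,0,0]},
  {"translation": [0,0,0],"turn": [0,0,0]},
  {"translation": [0,0,0],"turn": [0,0,0]},
  {"translation": [0,0,0],"turn": [0,0,0]},
], gripper=-1)

```text
clock: 10.05
tool_pos: [0.6457, -0.0007, 0.0408]
eef_rot: [0.001, 0.669, 0.743, 0.001]
force: [-0.8, -0.3, 6.2]
finger_gap: 0.011
gripper_force: 59.4
```

Call:
move_arm([
  {"translation": [0,0,-0.08],"turn": [0,0,0]},
  {"translation": [0,0,-0.2],"turn": [0,0,0]},
  {"translation": [0,0,-0.35],"turn": [0,0,0]},
  {"translation": [0,0,-0.5],"turn": [0,0,0]},
  {"translation": [0,0,-0.6],"turn": [0,0,0]},
  {"translation": [0,0,-0.6],"turn": [0,0,0]},
  {"translation": [0,0,-0.6],"turn": [0,0,0]},
])

```text
clock: 10.75
tool_pos: [0.6449, -0.0006, 0.16]
eef_rot: [0.0, 0.669, 0.743, 0.0]
force: [-0.4, 0.1, -2.7]
finger_gap: 0.0111
gripper_force: 58.6
```

Run:
```python
from h import *
# blue tray: centre ~(529.6,-292.5), yaw -.016; far bay, bracket yaw -pi/2+ty
t=-.016;C=np.array([529.6,-292.5])
u=np.array([-np.sin(-t),-1.]);u=np.array([np.sin(t),-np.cos(t)]);v=np.array([-u[1],u[0]])
for s in(44,-44):
    g=C+s*np.array([np.cos(t),np.sin(t)])+5*u-14.5*v;print(s,g)
    plan([g[0]/1e3,g[1]/1e3,.16],t)
```

```text
44 [ 559.0162 -297.9713]
t 10.75 at [ 0.6449 -0.0006  0.16  ] j7 0.24 gap 0.0111 F [-0.3879  0.1116 -2.6887] 
 move [-1.4334 -0.5835 -0.0006] [ 0.0003 -0.0001  0.0773]
-44 [ 471.0275 -296.5634]
t 10.75 at [ 0.6449 -0.0006  0.16  ] j7 0.24 gap 0.0111 F [-0.3879  0.1116 -2.6887] 
 move [-1.3801 -1.0203 -0.0008] [ 0.0003 -0.0001  0.0773]
```

Call:
move_arm([
  {"translation": [-0.15,-0.06,0],"turn": [0,0,0.02]},
  {"translation": [-0.35,-0.14,0],"turn": [0,0,0.04]},
  {"translation": [-0.55,-0.22,0],"turn": [0,0,0.06]},
  {"translation": [-0.75,-0.3,0],"turn": [0,0,0.077]},
  {"translation": [-0.9,-0.37,0],"turn": [0,0,0.077]},
  {"translation": [-1.0,-0.41,0],"turn": [0,0,0.077]},
  {"translation": [-1.0,-0.41,0],"turn": [0,0,0.077]},
])

```text
clock: 11.45
tool_pos: [0.5815, -0.2128, 0.1583]
eef_rot: [-0.001, 0.715, 0.699, -0.002]
force: [-0.2, -0.2, -1.6]
finger_gap: 0.011
gripper_force: 58.6
```

```bash
python3 -c "
from h import *
plan([.559,-.298,.15],-.016)"
```

```text
t 11.45 at [ 0.5815 -0.2128  0.1583] j7 0.49 gap 0.0110 F [-0.1845 -0.1602 -1.5704] 
 move [-0.4282 -0.1027  0.0427] [-0.0021  0.0011 -0.0041]
```

Call:
move_arm([
  {"translation": [-0.15,-0.035,0.01],"turn": [0,0,-0.004]},
  {"translation": [-0.32,-0.075,0.03],"turn": [0,0,-0.004]},
  {"translation": [-0.428,-0.103,0.04],"turn": [0,0,-0.004]},
  {"translation": [-0.428,-0.103,0.04],"turn": [0,0,-0.004]},
  {"translation": [-0.428,-0.103,0.04],"turn": [0,0,-0.004]},
  {"translation": [-0.428,-0.103,0.04],"turn": [0,0,-0.004]},
])

```text
clock: 12.05
tool_pos: [0.5633, -0.2912, 0.1508]
eef_rot: [-0.001, 0.709, 0.705, 0.0]
force: [0.6, 1.3, -1.4]
finger_gap: 0.0112
gripper_force: 58.6
```

```bash
python3 -c "
from h import *
plan([.559,-.298,.0405],-.016)
c=get_calibration('wrist');im=snapshot('wrist');cv2.imwrite('pics/w3.png',im[:,:,::-1]);np.savez('w3.npz',**c)
b=max(blobs(mask(im,100,125,150),500),key=lambda x:x.sum());ys,xs=np.nonzero(b);print(xs.min(),xs.max(),ys.min(),ys.max())
for s in(-1,1):
    e=[(xs[ys==r].min() if s<0 else xs[ys==r].max(),r) for r in range(ys.min()+15,240,5)]
    w=cast(e,c,.018,True);f=np.polyfit(w[:,1],w[:,0]*1000,1);print(s,f,np.polyval(f,-.2925))
t=[(k,ys[xs==k].min()) for k in range(xs.min()+15,xs.max()-15,8)];w=cast(t,c,.018,True);f=np.polyfit(w[:,0],w[:,1]*1000,1);print(f,np.polyval(f,.53))
"
```

```text
t 12.05 at [ 0.5633 -0.2912  0.1508] j7 0.64 gap 0.0112 F [ 0.5703  1.3198 -1.3518] 
 move [-0.0351 -0.0207  0.5517] [-0.0006 -0.001   0.0059]
138 347 123 276
-1 [ 16.2306 445.9086] 441.1611083854776
1 [ 19.2846 624.9333] 619.2925659355617
[ -18.2502 -214.6645] -224.33709640580503
```

View pics/w3.png

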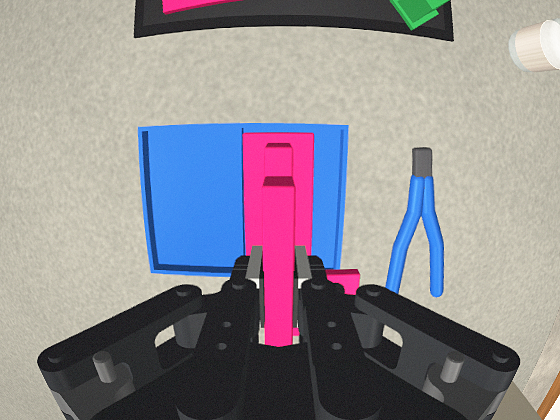

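The blue tray is centred in the wrist view with L held over its far bay, base at (243-313,133-255). The cast rim puts the tray centre at (530,-293) mm.

Call:
move_arm([
  {"translation": [-0.042,-0.019,0.1],"turn": [0,0,0.007]},
  {"translation": [-0.042,-0.019,0.22],"turn": [0,0,0.007]},
  {"translation": [-0.042,-0.019,0.33],"turn": [0,0,0.007]},
  {"translation": [-0.042,-0.019,0.42],"turn": [0,0,0.007]},
  {"translation": [-0.042,-0.019,0.48],"turn": [0,0,0.007]},
  {"translation": [-0.042,-0.019,0.52],"turn": [0,0,0.007]},
  {"translation": [-0.042,-0.019,0.54],"turn": [0,0,0.007]},
  {"translation": [-0.042,-0.019,0.55],"turn": [0,0,0.007]},
  {"translation": [-0.042,-0.019,0.55],"turn": [0,0,0.007]},
  {"translation": [-0.042,-0.019,0.55],"turn": [0,0,0.007]},
])

```text
clock: 13.1
tool_pos: [0.5591, -0.302, 0.0424]
eef_rot: [0.001, 0.714, 0.7, 0.0]
force: [1.1, -0.4, -0.1]
finger_gap: 0.0109
gripper_force: 58.6
```

```bash
python3 -c "
from h import *
plan([.5595,-.300,.0405],-.018)"
```

```text
t 13.10 at [ 0.5591 -0.302   0.0424] j7 0.70 gap 0.0109 F [ 1.0801 -0.3832 -0.0888] 
 move [0.0101 0.0019 0.0095] [ 0.0006  0.0003 -0.0014]
```

Call:
move_arm([
  {"translation": [0.005,0.002,0.005],"turn": [0,0,0]},
  {"translation": [0.005,0.002,0.009],"turn": [0,0,0]},
  {"translation": [0.005,0.002,0.01],"turn": [0,0,0]},
  {"translation": [0.005,0.002,0.01],"turn": [0,0,0]},
])

```text
clock: 13.5
tool_pos: [0.5595, -0.3008, 0.0408]
eef_rot: [0.0, 0.714, 0.7, 0.0]
force: [-2.7, 1.9, 6.3]
finger_gap: 0.011
gripper_force: 59.7
```

Call:
move_arm([
  {"translation": [0,0,0],"turn": [0,0,0]},
  {"translation": [0,0,0],"turn": [0,0,0]},
  {"translation": [0,0,0],"turn": [0,0,0]},
  {"translation": [0,0,0],"turn": [0,0,0]},
  {"translation": [0,0,-0.2],"turn": [0,0,0]},
  {"translation": [0,0,-0.4],"turn": [0,0,0]},
  {"translation": [0,0,-0.6],"turn": [0,0,0]},
  {"translation": [0,0,-0.75],"turn": [0,0,0]},
  {"translation": [0,0,-0.75],"turn": [0,0,0]},
], gripper=0)

```text
clock: 14.4
tool_pos: [0.561, -0.3024, 0.1951]
eef_rot: [0.004, 0.714, 0.7, 0.001]
force: [1.0, -0.8, 0.2]
finger_gap: 0.0427
gripper_force: 0.0
```

Run:
```python
from h import *
plan([.520,-.0955,.19],.100+np.pi/2)
```

```text
t 14.40 at [ 0.561  -0.3024  0.1951] j7 0.63 gap 0.0427 F [ 1.0171 -0.838   0.1783] 
 move [ 1.0303 -0.2263  0.0201] [ 0.0018  0.0057 -1.0766]
```

Call:
move_arm([
  {"translation": [0.2,-0.05,0],"turn": [0,0,-0.09]},
  {"translation": [0.4,-0.09,0],"turn": [0,0,-0.18]},
  {"translation": [0.6,-0.14,0],"turn": [0,0,-0.27]},
  {"translation": [0.8,-0.18,0],"turn": [0,0,-0.36]},
  {"translation": [0.95,-0.21,0],"turn": [0,0,-0.45]},
  {"translation": [1.0,-0.22,0],"turn": [0,0,-0.54]},
  {"translation": [1.0,-0.22,0],"turn": [0,0,-0.63]},
  {"translation": [1.0,-0.22,0],"turn": [0,0,-0.72]},
  {"translation": [1.0,-0.22,0],"turn": [0,0,-0.81]},
  {"translation": [1.0,-0.22,0],"turn": [0,0,-0.9]},
  {"translation": [1.0,-0.22,0],"turn": [0,0,-1.0]},
  {"translation": [1.0,-0.22,0],"turn": [0,0,-1.0]},
  {"translation": [1.0,-0.22,0],"turn": [0,0,-1.0]},
])

```text
clock: 15.7
tool_pos: [0.5189, -0.0999, 0.1892]
eef_rot: [-0.0, 0.012, 1.0, 0.0]
force: [-0.2, 0.4, 0.2]
finger_gap: 0.0427
gripper_force: 0.0
```

Run:
```python
from h import *
wrist()
plan([.520,-.0955,.17],.100+np.pi/2)
```

```text
[256 129  79 118] [517.1741 -80.439 ] size 117.5 67.5 yaw 0.106 q 4.6 -8.7 grasp [523.678  -94.3296]
[ 54 215  99  58] [ 566.7048 -305.6375] size 147.4 69.7 yaw 1.784 q 2.8 -0.5 grasp [ 579.8185 -297.6826]
t 15.75 at [ 0.5189 -0.0999  0.1893] j7 1.75 gap 0.0428 F [ 0.3568 -0.4214  0.1002] 
 move [-0.0048  0.0222  0.0964] [ 0.     -0.0004 -0.0792]
```

Call:
move_arm([
  {"translation": [-0.005,0.024,0.15],"turn": [0,0,-0.082]},
  {"translation": [-0.005,0.024,0.3],"turn": [0,0,-0.082]},
  {"translation": [-0.005,0.024,0.45],"turn": [0,0,-0.082]},
  {"translation": [-0.005,0.024,0.58],"turn": [0,0,-0.082]},
  {"translation": [-0.005,0.024,0.68],"turn": [0,0,-0.082]},
  {"translation": [-0.005,0.024,0.75],"turn": [0,0,-0.082]},
  {"translation": [-0.005,0.024,0.75],"turn": [0,0,-0.082]},
  {"translation": [-0.005,0.024,0.75],"turn": [0,0,-0.082]},
])

```text
clock: 16.55
tool_pos: [0.5206, -0.0952, 0.0402]
eef_rot: [0.0, -0.054, 0.999, -0.0]
force: [-0.3, -0.8, 0.2]
finger_gap: 0.0427
gripper_force: 0.0
```

Call:
move_arm([
  {"translation": [0,0,0],"turn": [0,0,0]},
  {"translation": [0,0,0],"turn": [0,0,0]},
  {"translation": [0,0,0],"turn": [0,0,0]},
  {"translation": [0,0,0],"turn": [0,0,0]},
  {"translation": [0,0,0],"turn": [0,0,0]},
  {"translation": [0,0,0],"turn": [0,0,0]},
], gripper=-1)

```text
clock: 17.15
tool_pos: [0.5212, -0.0953, 0.0409]
eef_rot: [0.001, -0.054, 0.999, -0.0]
force: [-0.5, 0.2, 6.0]
finger_gap: 0.0111
gripper_force: 59.6
```

Call:
move_arm([
  {"translation": [0,0,-0.08],"turn": [0,0,0]},
  {"translation": [0,0,-0.2],"turn": [0,0,0]},
  {"translation": [0,0,-0.35],"turn": [0,0,0]},
  {"translation": [0,0,-0.5],"turn": [0,0,0]},
  {"translation": [0,0,-0.65],"turn": [0,0,0]},
  {"translation": [0,0,-0.7],"turn": [0,0,0]},
  {"translation": [0,0,-0.7],"turn": [0,0,0]},
])

```text
clock: 17.85
tool_pos: [0.5211, -0.0953, 0.1811]
eef_rot: [0.002, -0.054, 0.999, -0.0]
force: [0.8, 0.4, -1.9]
finger_gap: 0.0113
gripper_force: 58.6
```

Run:
```python
from h import *
t=-.018;C=np.array([530.1,-293.2])
u=np.array([np.sin(t),-np.cos(t)]);v=np.array([-u[1],u[0]])
g=C-44*np.array([np.cos(t),np.sin(t)])+5*u-14.5*v;print(g)
plan([g[0]/1e3,g[1]/1e3,.17],t)
```

```text
[ 471.5195 -297.1462]
t 17.85 at [ 0.5211 -0.0953  0.1811] j7 1.87 gap 0.0113 F [ 0.8422  0.4222 -1.9095] 
 move [ 0.356  -0.9766  0.0545] [0.0015 0.0016 1.0806]
```

Call:
move_arm([
  {"translation": [0.05,-0.15,0],"turn": [0,0,0.06]},
  {"translation": [0.11,-0.3,0],"turn": [0,0,0.15]},
  {"translation": [0.17,-0.45,0],"turn": [0,0,0.24]},
  {"translation": [0.22,-0.6,0],"turn": [0,0,0.33]},
  {"translation": [0.28,-0.75,0],"turn": [0,0,0.42]},
  {"translation": [0.33,-0.9,0],"turn": [0,0,0.51]},
  {"translation": [0.356,-0.98,0],"turn": [0,0,0.6]},
  {"translation": [0.356,-0.98,0],"turn": [0,0,0.69]},
  {"translation": [0.356,-0.98,0],"turn": [0,0,0.78]},
  {"translation": [0.356,-0.98,0],"turn": [0,0,0.87]},
  {"translation": [0.356,-0.98,0],"turn": [0,0,0.95]},
  {"translation": [0.356,-0.98,0],"turn": [0,0,1.0]},
  {"translation": [0.356,-0.98,0],"turn": [0,0,1.0]},
  {"translation": [0.356,-0.98,0],"turn": [0,0,1.0]},
])

```text
clock: 19.25
tool_pos: [0.4702, -0.2973, 0.1784]
eef_rot: [-0.001, 0.667, 0.745, -0.001]
force: [-0.1, -0.0, -0.6]
finger_gap: 0.011
gripper_force: 58.6
```

Run:
```python
from h import *
plan([.4715,-.2983,.1],-.018)
```

```text
t 19.25 at [ 0.4702 -0.2973  0.1784] j7 0.81 gap 0.0110 F [-0.1356 -0.017  -0.5878] 
 move [-0.0059  0.0068  0.3918] [-0.0014 -0.0004  0.0823]
```

Call:
move_arm([
  {"translation": [-0.003,0.003,0.05],"turn": [0,0,0.05]},
  {"translation": [-0.005,0.006,0.15],"turn": [0,0,0.082]},
  {"translation": [-0.005,0.006,0.25],"turn": [0,0,0.082]},
  {"translation": [-0.005,0.006,0.34],"turn": [0,0,0.082]},
  {"translation": [-0.005,0.006,0.39],"turn": [0,0,0.082]},
  {"translation": [-0.005,0.006,0.39],"turn": [0,0,0.082]},
  {"translation": [-0.005,0.006,0.39],"turn": [0,0,0.082]},
])

```text
clock: 19.95
tool_pos: [0.4721, -0.2988, 0.1021]
eef_rot: [0.0, 0.714, 0.7, -0.0]
force: [-1.0, 0.0, -0.8]
finger_gap: 0.011
gripper_force: 58.6
```

Run:
```python
from h import *
plan([.4715,-.2983,.0415],-.018)
```

```text
t 19.95 at [ 0.4721 -0.2988  0.1021] j7 0.73 gap 0.0110 F [-0.9969  0.0044 -0.8466] 
 move [ 0.0026 -0.0032  0.3028] [ 0.      0.0002 -0.0011]
```

Call:
move_arm([
  {"translation": [0,0,0.08],"turn": [0,0,0]},
  {"translation": [0,0,0.16],"turn": [0,0,0]},
  {"translation": [0,0,0.22],"turn": [0,0,0]},
  {"translation": [0,0,0.26],"turn": [0,0,0]},
  {"translation": [0,0,0.285],"turn": [0,0,0]},
  {"translation": [0,0,0.295],"turn": [0,0,0]},
  {"translation": [0,0,0.303],"turn": [0,0,0]},
  {"translation": [0,0,0.303],"turn": [0,0,0]},
  {"translation": [0,0,0.303],"turn": [0,0,0]},
])

```text
clock: 20.85
tool_pos: [0.4723, -0.2987, 0.0415]
eef_rot: [0.0, 0.714, 0.7, 0.0]
force: [0.5, -0.3, -0.8]
finger_gap: 0.0109
gripper_force: 58.6
```

Call:
move_arm([
  {"translation": [0,0,0.003],"turn": [0,0,0]},
  {"translation": [0,0,0.005],"turn": [0,0,0]},
  {"translation": [0,0,0.005],"turn": [0,0,0]},
])

```text
clock: 21.15
tool_pos: [0.4723, -0.2987, 0.0409]
eef_rot: [0.0, 0.714, 0.7, 0.0]
force: [-1.7, 2.0, 5.9]
finger_gap: 0.0114
gripper_force: 59.8
```

Call:
move_arm([
  {"translation": [0,0,0],"turn": [0,0,0]},
  {"translation": [0,0,0],"turn": [0,0,0]},
  {"translation": [0,0,0],"turn": [0,0,0]},
  {"translation": [0,0,0],"turn": [0,0,0]},
  {"translation": [0,0,-0.2],"turn": [0,0,0]},
  {"translation": [0,0,-0.4],"turn": [0,0,0]},
  {"translation": [0,0,-0.6],"turn": [0,0,0]},
  {"translation": [0,0,-0.75],"turn": [0,0,0]},
  {"translation": [0,0,-0.75],"turn": [0,0,0]},
  {"translation": [0,0,-0.75],"turn": [0,0,0]},
], gripper=0)

```text
clock: 22.15
tool_pos: [0.4723, -0.2986, 0.1905]
eef_rot: [0.001, 0.714, 0.7, 0.0]
force: [0.1, 0.7, -0.7]
finger_gap: 0.0429
gripper_force: 0.0
```

Run:
```python
from h import *
a=snapshot('top');b=snapshot('scene')
p=np.vstack([cv2.resize(a[150:300,110:450],(680,300)),cv2.resize(b[120:360,80:520],(550,300))[:, :].copy() if 0 else cv2.resize(b[120:330,80:480],(680,300))])
cv2.imwrite('pics/fin.png',p[:,:,::-1])
c=get_calibration("top");S=4;im=cv2.resize(a,None,fx=S,fy=S,interpolation=cv2.INTER_CUBIC)
im[:,:440]=0; im[:600]=0
for m in blobs(mask(im,150,178),200*S*S):
        C,l,w,y,qx,qy=rect(m,c,.012,S);print(C,"size",round(l,1),round(w,1),"yaw %.3f q %.1f %.1f"%(y,qx,qy))
```

```text
[ 573.5231 -295.5284] size 114.4 65.7 yaw -1.581 q 7.5 -7.9
[549.3619 314.6248] size 116.6 65.3 yaw 1.586 q 7.5 6.7
[ 485.6547 -294.8319] size 116.9 65.3 yaw -1.577 q 5.5 -7.4
[464.2957 310.5493] size 115.2 64.8 yaw -1.547 q 9.4 8.5
```

View pics/fin.png

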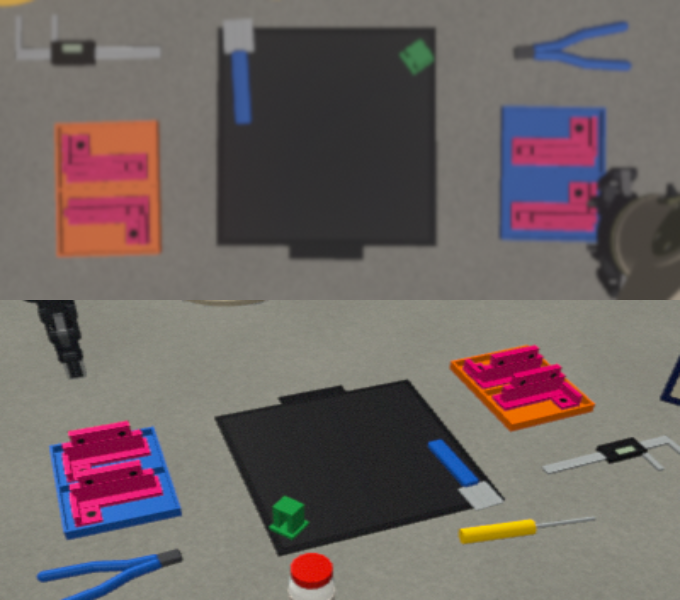

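The final views show two left-hand brackets flat in the blue tray (552,150 and 555,207) and two right-hand ones in the orange tray (108,160 and 108,220). The plate is clear and the bystanders haven't moved.

```bash
python3 -c "
from workcell import sign_off
print(sign_off())"
```

```text
the job is handed in; nothing more can be done
None
```

I cleared all three brackets off the plate: both left-hand ones lie flat in the blue tray and the right-hand one is in the near bay of the orange tray, beside R0. Nothing else was disturbed, and I handed the job in at about 22 s; `sign_off` did not return a verdict.

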